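# Dock the desk drive and switch the dock on

## Task

Slide the big dark metal drive across the desk, connector end first, into the open mouth of the aluminium dock until it is fully home against the stop that you cannot see inside: press it home gently, do not ram it. Then flip the rocker switch on top of the dock to on, by pressing down its raised far half. Keep the drive flat on the desk and leave the other things on the desk where they are.

Things in the scene. Friction and masses are not known exactly. Their poses are not given: they have to be found in the camera images.
- drive: Dark steel box, a desktop storage drive, 120 long (its x) x 96 wide (its y) x 32 mm high, 0.4 to 0.63 kg, loose, flat on the desk; too wide to grasp, so it is pushed (2 to 7 N). Origin: centre of its underside. Its +x end has a black connector slot and goes in first; at the start +x points into the dock within 0.35 rad. Pressing it with over 70 N is ramming.
- dock: Aluminium housing fixed to the desk (place and yaw vary), 160 long (its x, -65 to +95 mm) x 128 wide (its y) x 54 mm high, no floor: the drive slides on the desk. Origin: on its mid-plane at desk height. +x is the way in. A hidden rigid stop inside halts the drive's front 68 to 93 mm past the mouth (differs each time, not told), so at home 27 to 52 mm of the drive stays outside.
- mouth (a point): Centre of the dock's mouth at desk height, 65 mm before the dock's origin (its x = -65 mm). The opening is 104 mm wide and 40 mm high, with two low black lead-in cheeks (30 mm high) splaying to about 136 mm wide at 27 mm before the mouth.
- plunger (a joint): Sprung contact in front of the hidden connector block, in m: 0 untouched, 0.010 when the drive is hard against the block (home is above 0.006). It presses back with only about 1 N, so the drive stays where it is left.
- rocker (a joint): Rocker switch on the dock's roof, in rad: 0 off, 0.40 on; over-centre, it snaps to either end from the middle. It turns about the dock's y axis at x = 30, z = 66 mm of the dock's frame. Black paddle 48 (along the dock's x) x 30 x 8 mm. Off: the far half (+x, away from the mouth) is raised; pressing it down about 6 mm with 3 to 5 N turns it on.
- rocker_press (a point): Point to press: on the upper face of the paddle's far half, 16 mm from its pivot towards the dock's +x, about 73 mm above the desk when off and 67 mm when on.
- mouse: Black computer mouse 96 x 58 x 32 mm, origin centre of underside; beside the drive's way in, beyond it as seen from the robot. Leave alone.
- car: Small white and grey model car 74 x 34 x 29 mm, origin centre of underside; beside the dock, on the robot's side. Leave alone.
- hub: Flat aluminium port hub 90 x 34 x 16 mm lying beside the dock, origin centre of underside. Leave alone.
- jar: Clear jar with steel lid, 56 mm across, 70 mm high, origin centre of underside. Leave alone.
- mug: White mug 80 mm across, 92 mm high, origin centre of underside. Leave alone.
- book: Grey hardback book 200 x 140 x 28 mm, origin centre of underside. Leave alone.
- screwdriver: Screwdriver lying on the desk near the book, right of the drive. Leave alone.
Things that resemble listed ones, but are neither listed nor needed, are in the scene too. Of the things that look like the drive, take the one that is farthest to the robot's left at the start.

How it is judged:
By the outcome, as a careful person would: the job done as asked, in the order asked, and still so for the second after the job is handed in, with the robot touching nothing.
It also fails if it takes over 67 s, if anything falls off the work surface, if the arm or the gripper's body presses on something with over 40 N, if the wrist force passes 120 N, or if a joint passes its speed limit or range.

## Robot

A 6-joint arm with a two-finger parallel gripper is mounted at the origin on the work surface. World frame = base frame: x ahead of the robot, y to its left, z up, the work surface at z = 0. Lengths are in m, angles in rad, forces in N, time in s.
With the tool pointing down it reaches from about 0.35 to 0.975 m from the base axis. Payload 4.9 kg.
Tool frame: the origin (TCP) lies at the very end of the fingers, on their centre line; the grasp point (between the pads) lies manip.grip_point_offset behind it (manip.grip_point_offset is the distance from the TCP to the grasp point, in m); z points along the fingers, y is the direction in which the jaws open and shut (so a half turn about z gives the same grasp; the last joint's range is limited). The gripper opens to 85 mm and grips with 20 to 120 N. Pads are 22 mm wide; open, the fingers measure 114 mm over their backs; the gripper's body (76 mm by 85 mm) begins 54 mm behind the grasp point. The pads swing forward as they close: fully open they stand 13 mm farther back than shut.
Start: joints at [-1.405, 0.053, 1.613, -0, 1.476, -0.119], TCP at [0.176, -0.6, 0.204] pointing down, gripper open.
Joint ranges: [-3.01, 3.01], [-1.01, 2.22], [0.06, 2.58], [-1.02, 4.17], [0.09, 2.62], [-3.14, 3.14]. Speed limits (rad/s): [2.57, 2.57, 3.14, 3.14, 3.14, 3.14].

## Interface

Orientations are given as a unit quaternion [w, x, y, z].
In Python, from plant import status, grab_frame, camera_params, ticket, boxes_of, outline_of, manip gives the robot as it stands. The module is installed in compiled form; this text tells all that it offers.
- The arm moves only by the tool play_rows, never from a script. Its argument "deltas" is a list of rows, each a list of 2 entries, a list of its own where there are three numbers: the shift along the world's x, y, z in m, then the turn about the world's z in rad. A call has 1 to 5 rows; each row is the pose to reach, as a shift and turn from the pose commanded when the call began; what a row does not reach only later rows make up. A row lasts 1/8 s, in which the tool goes at most 62.5 mm and 10.7 degrees, less where a joint would pass 70% of its speed; a pose out of reach is approached as far as the arm can. A call with a gripper value outside its range is refused whole. "grip" is the opening, from -1 (shut) to 1 (fully open), set as the call begins (left out, the last holds). The fingers move at their own pace and stop on an object; the grip force is fixed at half the most. Time passes only in rows, so rows that repeat a pose let the fingers close. It gives the time, the measured TCP pose, the force and the opening at its end, in the units of the state.
- status.state(): the state, without advancing time (a new reading comes with each control period).
- grab_frame(name): name is "scene" or "top"; returns (picture, depth): 480x640x3 uint8, blue, green, red; 480x640 float32, m along the optical axis (not along the pixel's ray), 0 where there is no reading.
- camera_params(name): a dict with "mtx" (3x3 intrinsics, pixels), "world_from_camera" (4x4, takes a point from camera to world coordinates). Camera axes: x right, y up, looking along -z (the intrinsics and any distortion apply to the point x, -y, -z); pixel columns grow to the right and rows downward; lengths in m; the calibration is good to about 2 mm. A picture is of the moment at which its call begins. camera_params takes no time and is no camera call.
- ticket.job_done(): hands the job in, once; it reports no verdict.
Trained networks look in the newest picture that a camera, given by its name, has taken for a name from the list of things; names that differ only in an ending like _2 or _b are one class to them, and where a whole thing is asked for, a point or a joint stands for the part that bears it (a point fixed in the world has none). Each returns a list of dicts, best first, with "confidence" (0 to 1); they miss things now and then, are a little off and sometimes report something else, mostly with a low value. They report only what shows in the picture. A call takes as long as a camera call. They do not tell look-alikes from the thing itself.
- boxes_of(camera, name): "box" ([left, top, right, bottom] in pixels, round what is visible of it).
- outline_of(camera, name): "region" (480x640 bool, what is visible of it) and "box" ([left, top, right, bottom] in pixels, round what is visible of it).
The state is a dict: "time": time; "joint_pos": joint angles; "joint_vel": joint speeds; "joint_efforts": joint torques, N m; "tool_pos": TCP position; "tool_rot": TCP orientation; "contact_force": force on the tool from outside, world axes, zero at the start; "ft_torque": the same for the moment, N m; "gripper_width": opening from 0.0 (shut) to 1.0 (fully open).
Only numpy, scipy, OpenCV 4.12 (cv2) and the standard library are available. Lean on these libraries where they do the work, as an engineer would, in place of code of your own. Each camera call takes 0.05 s, during which the arm holds its last target.

## Working session

There is one attempt and no reset: what is moved stays moved. The work goes in short steps, Python scripts to look and compute and a tool call to move; the robot and the scene stay as the last step left them, time stands still between calls to the robot, and variables do not carry over. Pictures are saved under pics/ and viewed, and the job is handed in when it is done.

Besides the shell and the picture viewer there is one more tool, called after ">>>" in YAML: its name, and indented under it one key for each argument. play_rows: Moves the arm, as the interface text tells. Its arguments: {"type":"object","properties":{"deltas":{"type":"array"},"grip":{"type":"number"}},"required":["deltas"]}

```bash
mkdir -p pics
cat > h.py <<'E'
import numpy as np, cv2
from plant import status, grab_frame, camera_params, ticket, boxes_of, outline_of, manip
def world(cam,dep,us,vs):
    p=camera_params(cam);K=np.array(p["mtx"]);T=np.array(p["world_from_camera"])
    us=np.asarray(us);vs=np.asarray(vs);d=dep[vs,us]
    x=(us-K[0,2])/K[0,0]*d;y=(vs-K[1,2])/K[1,1]*d
    return (T@np.stack([x,-y,-d,np.ones_like(d)]))[:3].T
def pix(cam,P):
    p=camera_params(cam);K=np.array(p["mtx"]);T=np.linalg.inv(np.array(p["world_from_camera"]))
    P=np.atleast_2d(P);c=(T@np.c_[P,np.ones(len(P))].T)[:3]
    return np.stack([K[0,0]*c[0]/-c[2]+K[0,2],K[1,1]*-c[1]/-c[2]+K[1,2]],1)
E
python3 - <<'E'
from h import *
for c in("scene","top"):
    p=camera_params(c);print(c,p)
    im,d=grab_frame(c);cv2.imwrite(f"pics/{c}0.png",im);np.save(f"{c}0.npy",d)
    for n in("drive","dock","rocker"):
        print(n,[(np.round(b["box"]).tolist(),round(b["confidence"],2)) for b in boxes_of(c,n)])
print(status.state(),manip.grip_point_offset)
E
```

```text
scene {'mtx': array([[486.85094057,   0.        , 312.73195532],
       [  0.        , 486.85094057, 239.58127474],
       [  0.        ,   0.        ,   1.        ]]), 'world_from_camera': array([[ 0.17077156, -0.7205952 ,  0.67199675,  1.35865527],
       [ 0.98529095,  0.12057648, -0.12109113, -0.17314234],
       [ 0.00623069,  0.68279124,  0.73058696,  0.97798598],
       [ 0.        ,  0.        ,  0.        ,  1.        ]])}
drive [([226.0, 214.0, 271.0, 242.0], 0.92), ([267.0, 248.0, 315.0, 282.0], 0.83), ([201.0, 298.0, 270.0, 349.0], 0.75), ([165.0, 191.0, 217.0, 221.0], 0.6)]
dock []
rocker [([402.0, 223.0, 420.0, 233.0], 0.69)]
top {'mtx': array([[474.12345633,   0.        , 315.67362701],
       [  0.        , 474.12345633, 234.15426184],
       [  0.        ,   0.        ,   1.        ]]), 'world_from_camera': array([[-0.02085877,  0.99745259, -0.06821465,  0.46145721],
       [-0.99977762, -0.02059843,  0.00451778, -0.045197  ],
       [ 0.00310115,  0.06829372,  0.99766044,  1.22027524],
       [ 0.        ,  0.        ,  0.        ,  1.        ]])}
drive [([405.0, 31
[... 219 characters left out ...]
array([-1.40500950e+00,  5.28002032e-02,  1.61307331e+00, -2.24544088e-06,
        1.47600601e+00, -1.19018541e-01]), 'joint_vel': array([ 3.64637501e-04, -6.67049198e-05, -3.22639624e-03, -1.78988528e-03,
       -1.34056901e-03, -1.13180259e-03]), 'joint_efforts': array([ 3.15081470e-04, -3.93047655e+01, -3.69811606e+01, -2.45452213e-05,
        2.41853006e-03,  2.07449460e-06]), 'tool_pos': array([ 0.17557808, -0.59972327,  0.20363775]), 'tool_rot': array([-1.43366363e-04,  9.89877835e-01,  1.41921991e-01, -4.47108164e-06]), 'contact_force': array([-0.03063386, -0.09430384,  0.60874283]), 'ft_torque': array([-0.03187928, -0.00762475, -0.06657735]), 'gripper_width': 0.99921202057089} 0.0187
```

View pics/scene0.png

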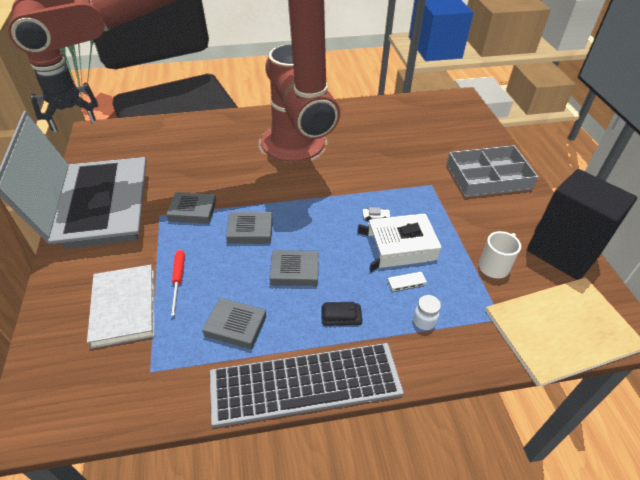

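View pics/top0.png

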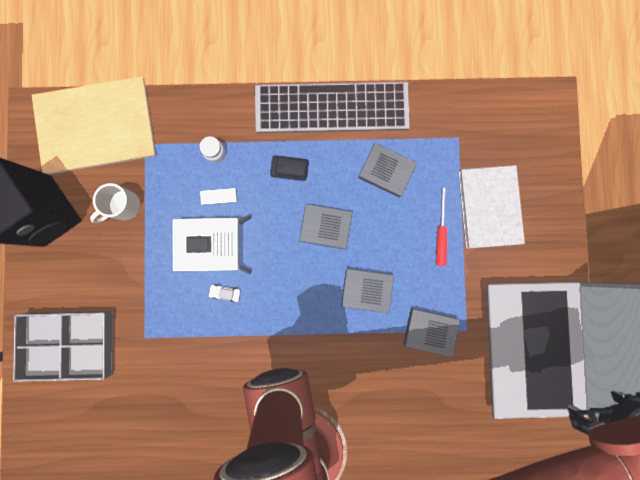

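Drive look-alikes in the top view are at (326,227), (367,290), (387,170) and (432,332). Robot-left (+y) is image left, so (326,227) is the one meant: it is farthest left and sits before the dock mouth. I'll confirm it in a crop and measure it.

```bash
cat > m.py <<'E'
from h import *
def rect(cam,d,box,z0,z1):
    l,t,r,b=box
    vs,us=np.mgrid[t:b,l:r];vs=vs.ravel();us=us.ravel()
    P=world(cam,d,us,vs);ok=(P[:,2]>z0)&(P[:,2]<z1)&(d[vs,us]>0)
    m=np.zeros(d.shape,np.uint8);m[vs[ok],us[ok]]=1
    n,lab,st,_=cv2.connectedComponentsWithStats(m);k=1+np.argmax(st[1:,4]);
    v,u=np.where(lab==k);Q=world(cam,d,u,v)
    (c,s,a)=cv2.minAreaRect((Q[:,:2]*1000).astype(np.float32))
    return np.round(c,1),np.round(s,1),round(a,2),len(Q),np.round(np.median(Q[:,2]),4)
E
python3 - <<'E'
from m import *
d=np.load("top0.npy");im=cv2.imread("pics/top0.png")
cv2.imwrite("pics/crop0.png",cv2.resize(im[190:300,150:410],None,fx=3,fy=3,interpolation=cv2.INTER_CUBIC))
print("drive",rect("top",d,(290,195,362,262),.025,.04))
for b in((340,262,398,318),(355,140,420,198),(400,305,462,360)):print("other",rect("top",d,b,.025,.04))
print("dock",rect("top",d,(160,205,255,285),.048,.060))
print("paddle",rect("top",d,(180,230,215,255),.062,.085))
us,vs=np.meshgrid(range(184,214,2),[241,244,247]);P=world("top",d,us.ravel(),vs.ravel());print(np.round(P*1000).astype(int).tolist())
for n,b in dict(mouse=(265,150,315,185),car=(205,280,245,305),cheeks=(236,205,258,280)).items():
  print(n,rect("top",d,b,.012,.045))
ds=np.load("scene0.npy")
print("S drive",rect("scene",ds,(255,235,330,295),.026,.04),"dock",rect("scene",ds,(355,205,450,275),.048,.06))
E
```

```text
drive (array([562.3, -75.4]), array([120.1,  96. ]), 79.15, 1801, np.float64(0.0323))
other (array([ 398.2, -176.7]), array([120.5,  96.2]), 81.07, 1855, np.float64(0.032))
other (array([ 703.9, -236.2]), array([119.9,  97.7]), 63.29, 1765, np.float64(0.0322))
other (array([ 291. , -333.5]), array([121.5,  96.3]), 76.21, 1899, np.float64(0.032))
dock (array([521.8, 223.3]), array([160.5, 126.1]), 88.82, 3009, np.float64(0.054))
paddle (array([518.1, 238.4]), array([36.2, 47.9]), 2.29, 261, np.float64(0.0699))
[[531, 275, 50], [531, 269, 56], [530, 259, 74], [529, 253, 77], [529, 249, 73], [530, 246, 69], [529, 240, 72], [529, 235, 71], [529, 231, 68], [529, 227, 67], [529, 223, 63], [529, 217, 66], [530, 214, 58], [529, 209, 58], [530, 205, 54], [524, 274, 53], [523, 268, 59], [522, 259, 75], [522, 254, 74], [522, 250, 71], [522, 245, 72], [522, 241, 69], [522, 235, 72], [522, 231, 69], [522, 226, 71], [522, 222, 68], [522, 217, 67], [522, 214, 59], [522, 209, 60], [522, 205, 52], [516, 275, 51], [516, 267, 62], [515, 259, 72], [515, 254, 74], [515, 250, 69], [515, 246, 69], [515, 241, 69], [515, 235, 71], [515, 231, 67], [515, 226, 68], [515, 222, 64], [515, 217, 66], [515, 213, 61], [515, 209, 57], [515, 205, 56]]
mouse (array([716.1,  15. ]), array([94.5, 56.7]), 81.55, 769, np.float64(0.0299))
car (array([399.1, 183.7]), array([73.2, 33.6]), 79.08, 370, np.float64(0.02))
cheeks (array([585.6, 133. ]), array([10.8, 34.4]), 28.84, 59, np.float64(0.0291))
S drive (array([563.7, -78.3]), array([118.4, 101.3]), 80.02, 1397, np.float64(0.0317)) dock (array([523.4, 221.1]), array([161.5, 132.7]), 89.81, 1955, np.float64(0.0534))
```

View pics/crop0.png

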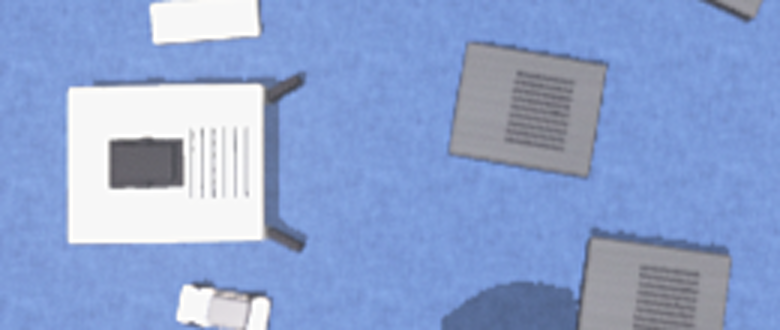

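The crop confirms it: (326,227) faces the dock's open mouth. The drive's centre is (562,-75) mm with heading 79°, the dock axis is x≈520 mm with heading about 89°, and the mouth is at y≈143 mm. The plan is to push from behind to straighten the drive and bring it forward, then push it sideways into line, then slide it in. First I'll move behind it.

>>> play_rows:
  deltas:
    - [[0.036, 0.043, 0.02], 0.11]
    - [[0.072, 0.086, 0.03], 0.22]
    - [[0.108, 0.129, 0.03], 0.33]
    - [[0.144, 0.172, 0.03], 0.44]
    - [[0.18, 0.215, 0.02], 0.55]
  grip: 0.45

```text
time: 1.02
tool_pos: [0.3569, -0.3839, 0.225]
tool_rot: [0.001, 0.913, 0.407, 0.0]
contact_force: [0.8, -0.2, 0.2]
gripper_width: 0.727
```

>>> play_rows:
  deltas:
    - [[0.036, 0.043, -0.01], 0.11]
    - [[0.072, 0.086, -0.03], 0.22]
    - [[0.108, 0.129, -0.06], 0.33]
    - [[0.144, 0.172, -0.1], 0.44]
    - [[0.188, 0.216, -0.13], 0.547]

```text
time: 1.65
tool_pos: [0.5354, -0.1761, 0.0988]
tool_rot: [-0.0, 0.77, 0.639, -0.0]
contact_force: [-0.1, 0.1, 0.9]
gripper_width: 0.723
```

>>> play_rows:
  deltas:
    - [[0, 0, 0], 0]
    - [[0, 0, 0], 0]

```text
time: 1.9
tool_pos: [0.535, -0.1779, 0.1004]
tool_rot: [0.0, 0.771, 0.637, -0.0]
contact_force: [0.7, -0.6, 0.5]
gripper_width: 0.722
```

Run:
```python
from m import *
im,d=grab_frame("scene");cv2.imwrite("pics/s1.png",cv2.resize(im[130:330,180:480],None,fx=2.6,fy=2.6,interpolation=cv2.INTER_CUBIC))
s=status.state();print(s["tool_pos"],s["tool_rot"],s["gripper_width"],s["time"],s["contact_force"])
```

```text
[ 0.53506847 -0.17860579  0.10107442] [7.92075863e-04 7.70999218e-01 6.36835583e-01 1.34265670e-04] 0.727550913944354 1.95 [ 0.22122965  0.47290226 -0.460062  ]
```

View pics/s1.png

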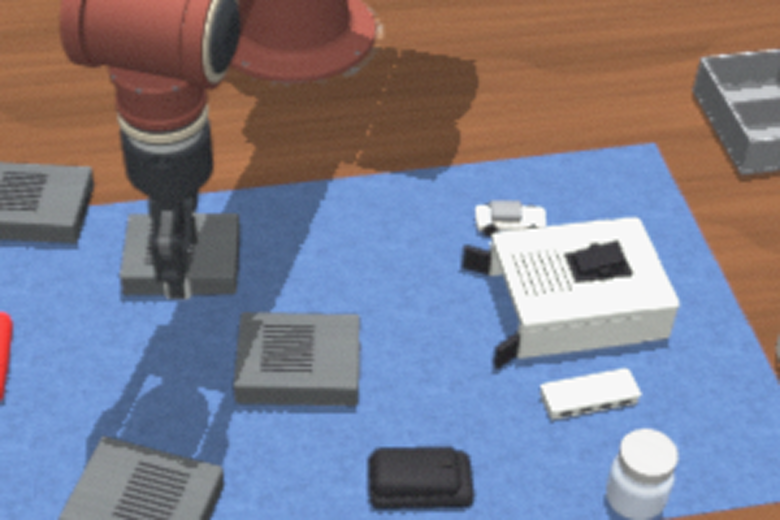

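The gripper is hovering above the row of look-alikes, behind the target drive (crop px 300,355), with jaws across its back and yaw 79°. I'll lower it.

>>> play_rows:
  deltas:
    - [[0.005, 0.002, -0.04], 0]
    - [[0.009, 0.004, -0.075], 0]
    - [[0.009, 0.004, -0.093], 0]
    - [[0.009, 0.004, -0.093], 0]

```text
time: 2.45
tool_pos: [0.5429, -0.1743, 0.0066]
tool_rot: [-0.001, 0.771, 0.637, -0.0]
contact_force: [0.2, -0.7, 0.9]
gripper_width: 0.727
```

Run:
```python
from m import *
im,d=grab_frame("scene");cv2.imwrite("pics/s2.png",cv2.resize(im[150:300,200:350],None,fx=4,fy=4,interpolation=cv2.INTER_CUBIC))
s=status.state();print(s["tool_pos"],s["tool_rot"],s["gripper_width"],s["time"],s["contact_force"])
```

```text
[ 0.54397965 -0.17457037  0.00789231] [3.95811935e-04 7.71048035e-01 6.36776841e-01 1.56631913e-04] 0.7248534223270165 2.5 [ 0.71534804 -1.05194931 -0.04588778]
```

View pics/s2.png

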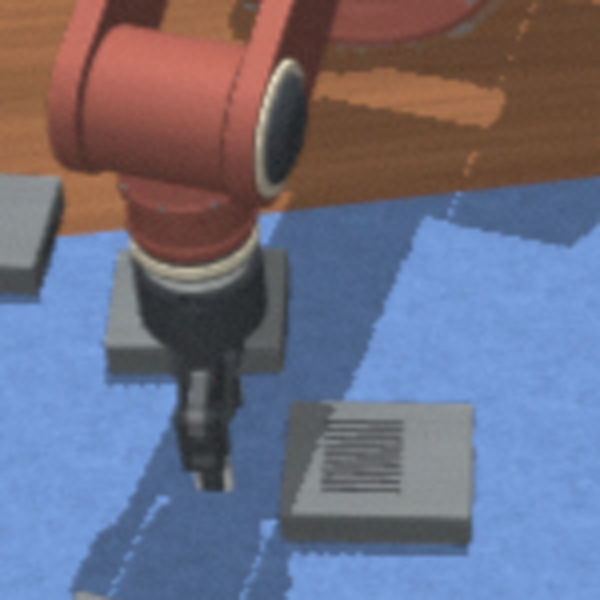

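>>> play_rows:
  deltas:
    - [[0.003, 0.014, 0], 0]
    - [[0.005, 0.026, 0], 0]
    - [[0.006, 0.032, 0], 0]
    - [[0.007, 0.038, 0], 0]
    - [[0.007, 0.038, 0], 0]

```text
time: 3.12
tool_pos: [0.5509, -0.1352, 0.0071]
tool_rot: [-0.0, 0.77, 0.638, -0.0]
contact_force: [0.8, -0.7, -0.2]
gripper_width: 0.721
```

>>> play_rows:
  deltas:
    - [[0.001, 0.008, 0], 0.035]
    - [[0.001, 0.016, 0], 0.07]
    - [[0, 0.024, 0], 0.105]
    - [[0, 0.032, 0], 0.14]
    - [[0, 0.04, 0], 0.17]

```text
time: 3.75
tool_pos: [0.5508, -0.0951, 0.0071]
tool_rot: [0.0, 0.713, 0.701, 0.0]
contact_force: [-0.6, 0.7, 0.5]
gripper_width: 0.722
```

Run:
```python
from m import *
im,d=grab_frame("scene");cv2.imwrite("pics/s3.png",cv2.resize(im[150:300,200:350],None,fx=4,fy=4,interpolation=cv2.INTER_CUBIC))
print("S drive",rect("scene",d,(265,230,340,290),.026,.04))
im,d=grab_frame("top");cv2.imwrite("pics/t3.png",cv2.resize(im[150:330,150:450],None,fx=2.5,fy=2.5,interpolation=cv2.INTER_CUBIC))
print("drive",rect("top",d,(260,195,345,262),.025,.037))
s=status.state();print(s["tool_pos"],s["tool_rot"],s["gripper_width"],s["time"],s["contact_force"])
```

```text
S drive (array([563.9, -78.2]), array([118.9, 100.2]), 79.33, 1170, np.float64(0.0316))
drive (array([529.3, -60.9]), array([45.9, 26. ]), 79.08, 139, np.float64(0.0323))
[ 0.550777   -0.09482005  0.00702815] [-1.05869947e-04  7.13186300e-01  7.00974529e-01  1.22263696e-05] 0.7290080100325113 3.85 [0.36713807 0.76307152 0.36442681]
```

View pics/t3.png

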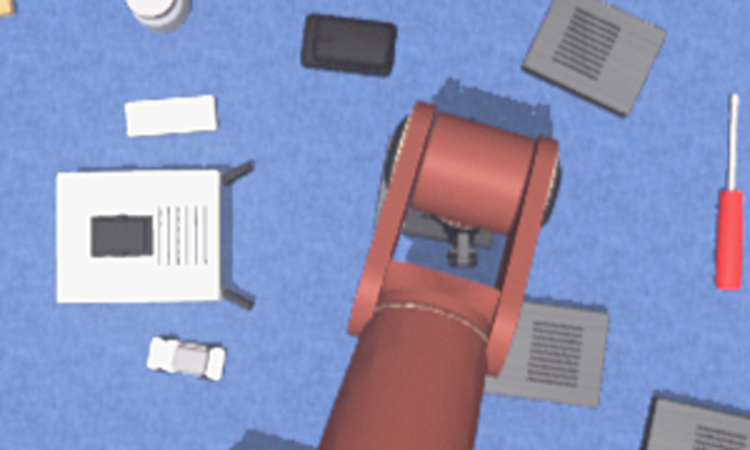

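View pics/s3.png

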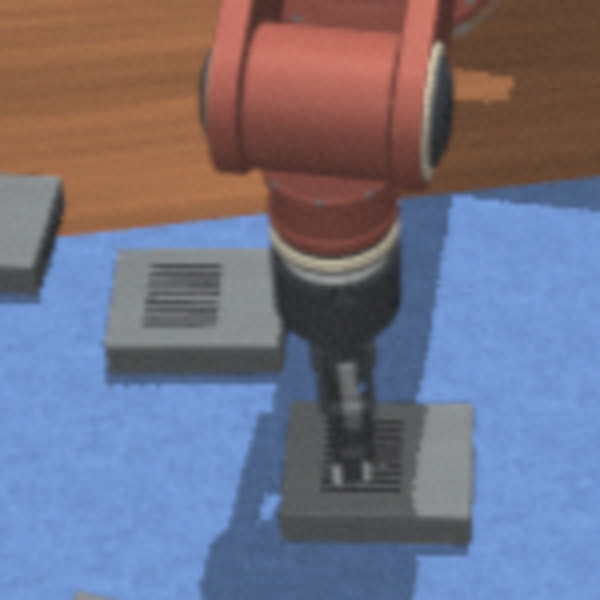

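The drive has not moved and the force is about zero. In s3 the fingers seem to hover over the drive at crop px (350,470). I'll check the fingertip heights before doing anything else.

Run:
```python
from m import *
im,d=grab_frame("scene")
t=status.state()["tool_pos"]
us,vs=np.meshgrid(range(278,300,2),range(240,276,2));P=world("scene",d,us.ravel(),vs.ravel()).reshape(len(range(240,276,2)),-1,3)
for i,v in enumerate(range(240,276,2)): print(v,[tuple(int(round(k*1000)) for k in p) for p in P[i]])
print(pix("scene",t),pix("scene",t+[0.03,0,0]),pix("scene",t+[-.03,0,0]))
im,d=grab_frame("top")
for u,v in((334,249),(334,253),(330,243),(340,243)): print(np.round(world("top",d,[u],[v])*1000))
```

```text
240 [(571, -115, 135), (572, -110, 135), (587, -107, 150), (587, -102, 150), (588, -97, 150), (588, -93, 149), (588, -88, 148), (572, -82, 131), (451, -62, -1), (450, -56, -3), (455, -51, 1)]
242 [(573, -115, 130), (573, -110, 129), (593, -107, 150), (592, -103, 148), (591, -98, 147), (593, -93, 147), (593, -89, 146), (574, -82, 125), (461, -63, 2), (463, -58, 3), (465, -53, 4)]
244 [(459, -107, -1), (574, -111, 124), (587, -107, 137), (594, -103, 144), (597, -99, 146), (599, -94, 147), (593, -89, 140), (577, -82, 122), (466, -64, -1), (469, -59, 1), (469, -53, 0)]
246 [(465, -108, -2), (578, -111, 121), (574, -106, 116), (583, -102, 124), (602, -100, 145), (601, -95, 143), (474, -76, 2), (581, -83, 119), (473, -65, -2), (476, -60, 1), (474, -54, -2)]
248 [(476, -109, 2), (580, -112, 116), (521, -102, 50), (519, -97, 47), (610, -100, 146), (610, -96, 146), (574, -87, 105), (583, -84, 114), (482, -66, 1), (484, -61, 2), (486, -56, 3)]
250 [(511, -112, 32), (583, -112, 113), (587, -108, 116), (613, -106, 144), (615, -101, 146), (615, -97, 145), (616, -92, 145), (617, -88, 145), (515, -
[... 1770 characters left out ...]
, -115, 34), (581, -110, 34), (590, -106, 45), (593, -102, 47), (596, -97, 50), (590, -91, 42), (582, -85, 31), (585, -81, 33), (587, -76, 35), (586, -71, 33)]
272 [(583, -121, 31), (586, -116, 34), (585, -111, 31), (589, -106, 35), (585, -101, 30), (586, -96, 29), (590, -92, 33), (589, -86, 31), (592, -82, 34), (589, -76, 29), (592, -72, 32)]
274 [(590, -122, 32), (591, -117, 32), (593, -112, 34), (594, -107, 34), (593, -102, 31), (594, -97, 32), (595, -92, 32), (598, -88, 34), (598, -83, 34), (596, -77, 30), (599, -73, 33)]
[[286.78619647 267.1499623 ]] [[288.37395936 276.07530116]] [[285.2483784  258.50537975]]
[[500. -91. 145.]]
[[491. -91. 148.]]
[[516. -83. 108.]]
[[ 516. -107.  104.]]
```

Run:
```python
from m import *
for z in(0.0,.01,.02,.03,.04,.05): print(z,pix("scene",[[.58,-.178,z],[.594,-.178,z]]).round(1).tolist(),pix("scene",[[.58,-.095,z],[.594,-.095,z]]).round(1).tolist())
s=status.state();print(s)
```

```text
0.0 [[256.1, 281.8], [256.6, 286.1]] [[288.5, 277.5], [289.3, 281.8]]
0.01 [[255.8, 279.3], [256.3, 283.7]] [[288.4, 275.1], [289.1, 279.3]]
0.02 [[255.5, 276.9], [256.0, 281.2]] [[288.3, 272.6], [289.0, 276.9]]
0.03 [[255.2, 274.3], [255.7, 278.7]] [[288.1, 270.1], [288.9, 274.4]]
0.04 [[254.9, 271.8], [255.4, 276.2]] [[288.0, 267.5], [288.8, 271.8]]
0.05 [[254.5, 269.2], [255.0, 273.6]] [[287.9, 265.0], [288.7, 269.2]]
{'time': 3.95, 'joint_pos': array([-3.04755048e-01,  1.03880879e-01,  1.91012404e+00, -1.38185514e-04,
        1.12748595e+00, -2.86089773e-01]), 'joint_vel': array([-8.22213843e-03,  2.19679300e-05, -2.77960102e-03,  4.92179530e-04,
       -1.91530380e-04, -2.07675383e-04]), 'joint_efforts': array([ 2.37267930e-01, -3.61640382e+01, -3.14843023e+01,  1.31636646e-02,
        8.41087662e-03, -5.30484103e-03]), 'tool_pos': array([ 0.55089475, -0.09554207,  0.00709822]), 'tool_rot': array([ 7.42780788e-05,  7.13654303e-01,  7.00498058e-01, -3.11215627e-05]), 'contact_force': array([-0.50084306, -0.00181968, -0.36771724]), 'ft_torque': array([ 0.0675034 , -0.02292925, -0.02125307]), 'gripper_width': 0.7226060485669134}
```

```bash
python3 -c "
import cv2
a=cv2.imread('pics/s2.png')[330:560,130:320];b=cv2.imread('pics/s3.png')[330:560,260:450]
cv2.imwrite('pics/cmp.png',cv2.resize(cv2.hconcat([a,b]),None,fx=2,fy=2))"
```

```text
(no output)
```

View pics/cmp.png

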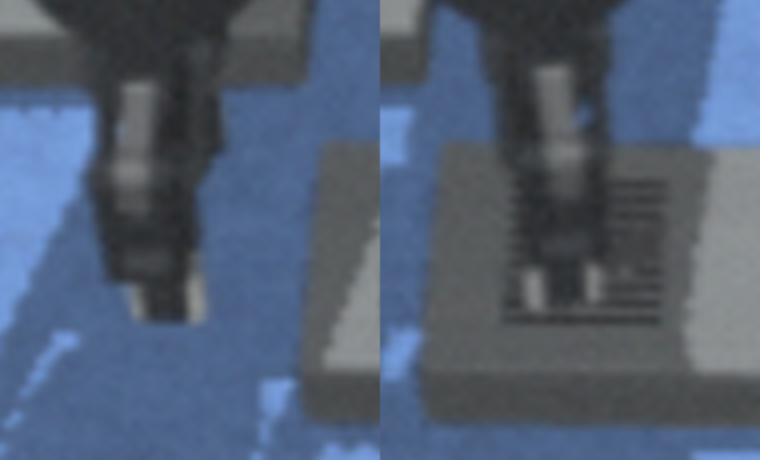

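The tips are visibly about 35 mm higher than the reported TCP z of 7 mm: pixel row ~272 means z≈0.04. I'll back off behind the drive, reset the jaw opening and find the true fingertip height there.

>>> play_rows:
  deltas:
    - [[0, 0, 0.03], 0]
    - [[0, -0.04, 0.03], -0.09]
    - [[-0.007, -0.085, 0.03], -0.17]
    - [[-0.007, -0.085, 0.03], -0.17]
  grip: -1

```text
time: 4.45
tool_pos: [0.5438, -0.1834, 0.0375]
tool_rot: [0.001, 0.772, 0.636, -0.0]
contact_force: [0.9, -0.4, 0.4]
gripper_width: -0.003
```

>>> play_rows:
  deltas:
    - [[0, 0, 0], 0]
    - [[0, 0, 0], 0]
    - [[0, 0, 0], 0]

```text
time: 4.82
tool_pos: [0.5439, -0.1798, 0.0369]
tool_rot: [-0.0, 0.77, 0.638, -0.0]
contact_force: [0.0, -0.0, 0.6]
gripper_width: -0.002
```

Run:
```python
from m import *
im,d=grab_frame("scene");cv2.imwrite("pics/s4.png",cv2.resize(im[200:300,210:330],None,fx=6,fy=6,interpolation=cv2.INTER_CUBIC))
print("S drive",rect("scene",d,(265,230,340,290),.026,.04))
s=status.state();t=s["tool_pos"];print(t,s["gripper_width"],s["time"],s["contact_force"])
print(pix("scene",t),(pix("scene",t)-[210,200])*6)
vs,us=np.mgrid[240:290,235:275];P=world("scene",d,us.ravel(),vs.ravel())
ok=(abs(P[:,0]-t[0])<.03)&(abs(P[:,1]-t[1])<.03)&(P[:,2]>.012);print(np.round(np.percentile(P[ok,2],[0,2,5,10,20]),3),ok.sum())
```

```text
S drive (array([562.7, -78. ]), array([118.8, 102.1]), 79.29, 1392, np.float64(0.0316))
[ 0.54390509 -0.17990209  0.03695689] 0.00019051956460438367 4.875 [-0.02209461 -0.09955559  0.6302805 ]
[[252.9069547  261.76477285]] [[257.4417282  370.58863712]]
[0.066 0.068 0.071 0.075 0.08 ] 98
```

View pics/s4.png

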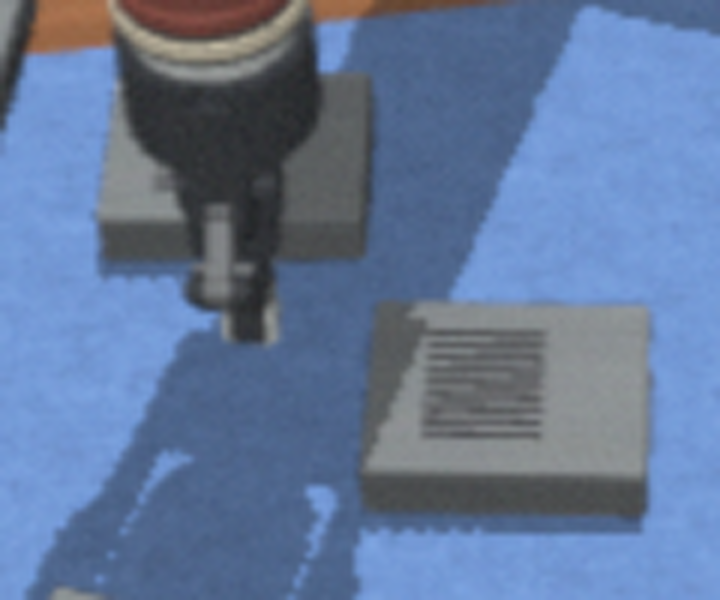

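The closed tips show at z≈0.066 while the TCP reads 0.037. So the true tip is about 28 mm above the reading, plus about 7 mm more at this jaw opening, and x and y agree with the picture. I'll lower accordingly in small steps, watching the force.

>>> play_rows:
  deltas:
    - [[0, 0, -0.02], 0]
    - [[0, 0, -0.04], 0]
    - [[0, 0, -0.05], 0]
    - [[0, 0, -0.05], 0]
  grip: 0.45

```text
time: 5.38
tool_pos: [0.5425, -0.1801, -0.0149]
tool_rot: [-0.002, 0.771, 0.637, -0.001]
contact_force: [0.7, 0.1, 1.1]
gripper_width: 0.725
```

>>> play_rows:
  deltas:
    - [[0, 0, -0.004], 0]
    - [[0, 0, -0.008], 0]
    - [[0, 0, -0.01], 0]
    - [[0, 0, -0.01], 0]

```text
time: 5.88
tool_pos: [0.5439, -0.1807, -0.0229]
tool_rot: [-0.0, 0.771, 0.637, -0.0]
contact_force: [-0.4, 0.3, 0.4]
gripper_width: 0.723
```

Run:
```python
from m import *
im,d=grab_frame("scene");cv2.imwrite("pics/s5.png",cv2.resize(im[200:300,210:330],None,fx=6,fy=6,interpolation=cv2.INTER_CUBIC))
s=status.state();t=s["tool_pos"];print(t,s["gripper_width"],s["time"],s["contact_force"])
vs,us=np.mgrid[240:295,235:275];P=world("scene",d,us.ravel(),vs.ravel())
ok=(abs(P[:,0]-t[0])<.06)&(abs(P[:,1]-t[1])<.03)&(P[:,2]>.010);print(np.round(np.percentile(P[ok,2],[0,2,5,10,20]),3),ok.sum())
```

```text
[ 0.54391407 -0.18070804 -0.02283585] 0.7281237343421026 5.925 [0.02654069 0.26872588 0.34370683]
[0.011 0.016 0.021 0.029 0.067] 478
```

View pics/s5.png

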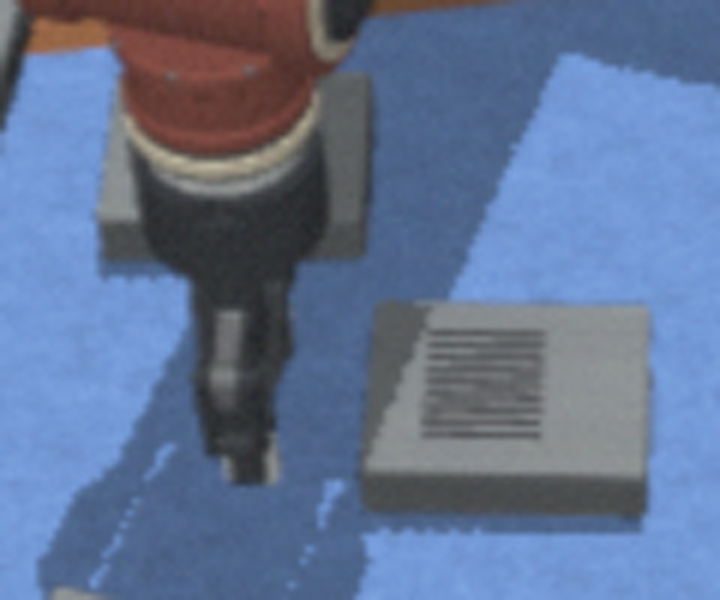

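The tips are now about 12 mm above the desk, so the face push will work. I'll approach, then push forward while turning.

>>> play_rows:
  deltas:
    - [[0.003, 0.016, 0], 0]
    - [[0.005, 0.028, 0], 0]
    - [[0.007, 0.034, 0], 0]
    - [[0.007, 0.039, 0], 0]
    - [[0.008, 0.044, 0], 0]

```text
time: 6.55
tool_pos: [0.5518, -0.1368, -0.0229]
tool_rot: [0.0, 0.771, 0.637, -0.0]
contact_force: [-0.7, -2.5, -1.0]
gripper_width: 0.723
```

>>> play_rows:
  deltas:
    - [[0.001, 0.008, 0], 0.035]
    - [[0.001, 0.016, 0], 0.07]
    - [[0, 0.024, 0], 0.105]
    - [[0, 0.032, 0], 0.14]
    - [[0, 0.04, 0], 0.17]

```text
time: 7.18
tool_pos: [0.5519, -0.0962, -0.0228]
tool_rot: [0.0, 0.713, 0.701, 0.0]
contact_force: [1.0, -2.1, -0.5]
gripper_width: 0.729
```

```bash
cat > look.py <<'E'
import sys
from m import *
n=sys.argv[1]
im,d=grab_frame("scene");cv2.imwrite(f"pics/s{n}.png",cv2.resize(im[180:300,230:430],None,fx=4,fy=4,interpolation=cv2.INTER_CUBIC))
print("S drive",rect("scene",d,(275,225,390,290),.026,.038))
s=status.state();print(s["tool_pos"].round(4),s["tool_rot"].round(3),s["time"],s["contact_force"].round(1))
E
python3 look.py 6
```

```text
S drive (array([553.2, -25.8]), array([117.6,  99.9]), 88.94, 1248, np.float64(0.0316))
[ 0.5518 -0.0953 -0.0229] [-0.     0.713  0.702  0.   ] 7.225 [ 0.3 -0.6  0.6]
```

View pics/s6.png

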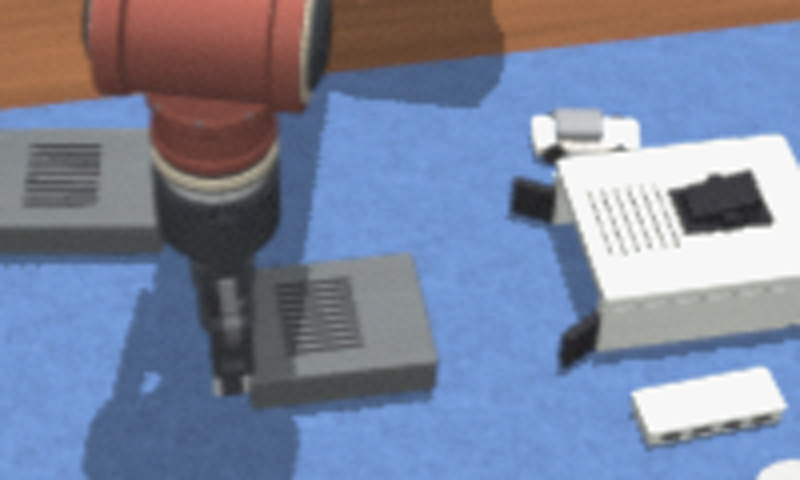

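Drive is now at about (553,-26) mm, yaw 89°, so it is straight but about 33 mm too far in +x. I'll reposition to its +x side with the jaws along its length.

>>> play_rows:
  deltas:
    - [[0, -0.02, 0], 0]
    - [[0, -0.025, 0.05], 0]
    - [[0.03, -0.02, 0.07], -0.18]
    - [[0.06, 0.02, 0.07], -0.36]
    - [[0.08, 0.065, 0.07], -0.54]

```text
time: 7.85
tool_pos: [0.6334, -0.0326, 0.0479]
tool_rot: [0.0, 0.877, 0.481, 0.001]
contact_force: [-0.2, 0.4, -0.2]
gripper_width: 0.726
```

>>> play_rows:
  deltas:
    - [[0, 0, 0], -0.18]
    - [[0, 0, 0], -0.36]
    - [[0, 0, 0], -0.54]
    - [[0, 0, 0], -0.72]
    - [[0, 0, 0], -0.9]

```text
time: 8.48
tool_pos: [0.6317, -0.0329, 0.0468]
tool_rot: [-0.0, 0.999, 0.052, -0.0]
contact_force: [-0.3, -0.2, -0.1]
gripper_width: 0.724
```

>>> play_rows:
  deltas:
    - [[0, 0, -0.02], -0.1]
    - [[0, 0, -0.05], -0.11]
    - [[0, 0, -0.07], -0.11]
    - [[0, 0, -0.07], -0.11]

```text
time: 8.98
tool_pos: [0.6299, -0.032, -0.0253]
tool_rot: [-0.0, 1.0, 0.001, -0.002]
contact_force: [0.2, -0.4, -0.4]
gripper_width: 0.727
```

```bash
python3 look.py 7
```

```text
S drive (array([531. , -71.1]), array([28.6, 57.2]), 87.42, 164, np.float64(0.0316))
[ 0.6313 -0.0321 -0.0237] [-0.     1.     0.001 -0.001] 9.025 [0.6 0.1 0.7]
```

View pics/s7.png

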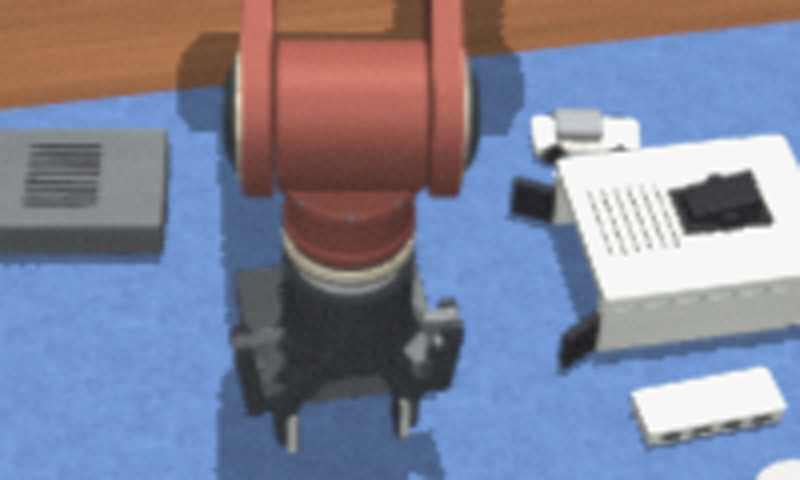

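>>> play_rows:
  deltas:
    - [[-0.012, 0, 0], -0.015]
    - [[-0.018, 0, 0], -0.015]
    - [[-0.025, 0, 0], -0.015]
    - [[-0.032, 0, 0], -0.015]
    - [[-0.039, 0, 0], -0.015]

```text
time: 9.65
tool_pos: [0.5938, -0.0318, -0.0219]
tool_rot: [0.0, 1.0, -0.007, 0.002]
contact_force: [3.6, 0.5, 1.5]
gripper_width: 0.725
```

>>> play_rows:
  deltas:
    - [[-0.007, 0, 0], 0]
    - [[-0.014, 0, 0], 0]
    - [[-0.014, 0, 0], 0]
    - [[0.02, 0, 0], 0]
    - [[0.025, 0, 0.07], 0]

```text
time: 10.28
tool_pos: [0.6097, -0.0305, 0.029]
tool_rot: [-0.002, 1.0, -0.007, -0.011]
contact_force: [0.2, 0.6, 0.2]
gripper_width: 0.727
```

>>> play_rows:
  deltas:
    - [[0, -0.05, 0.01], 0.18]
    - [[-0.01, -0.1, 0.01], 0.36]
    - [[-0.03, -0.13, 0.01], 0.54]
    - [[-0.06, -0.13, 0.01], 0.72]
    - [[-0.09, -0.13, 0.01], 0.9]

```text
time: 10.9
tool_pos: [0.5241, -0.1614, 0.0475]
tool_rot: [-0.002, 0.902, 0.431, -0.002]
contact_force: [0.2, -0.2, 0.4]
gripper_width: 0.726
```

```bash
python3 look.py 8
python3 - <<'E'
from m import *
im,d=grab_frame("top");cv2.imwrite("pics/t8.png",cv2.resize(im[150:330,150:450],None,fx=2.5,fy=2.5,interpolation=cv2.INTER_CUBIC))
print("drive",rect("top",d,(260,205,345,270),.026,.037))
E
```

```text
S drive (array([522. , -25.9]), array([120.1, 100.2]), 89.28, 1291, np.float64(0.0316))
[ 0.5206 -0.1605  0.0463] [-0.004  0.901  0.433 -0.004] 10.95 [ 1.4  0.2 -1.3]
drive (array([520.1, -24.4]), array([118.4,  93.5]), 88.85, 1753, np.float64(0.032))
```

View pics/s8.png

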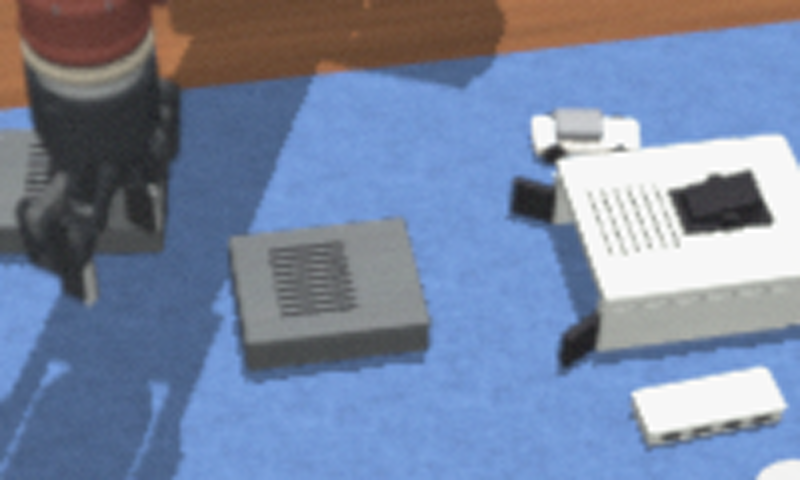

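View pics/t8.png

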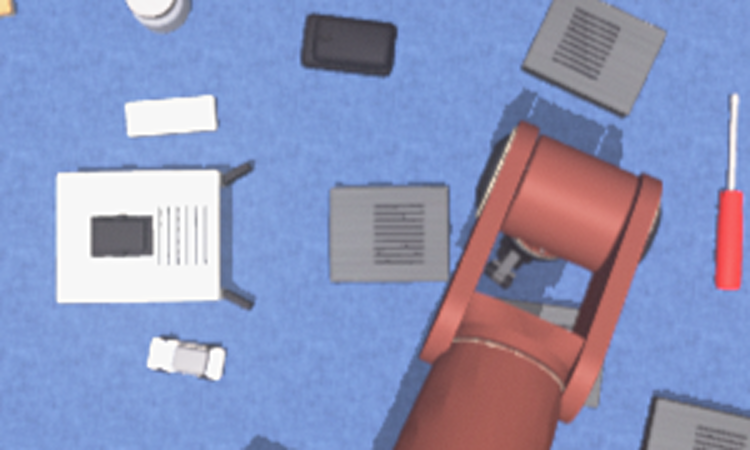

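Drive (520,-24) mm, yaw 88.9°, is now lined up with the dock (axis x≈517 here, yaw 88.8°). I'll go behind it and push in.

>>> play_rows:
  deltas:
    - [[-0.003, 0.02, 0], 0.18]
    - [[-0.003, 0.045, 0], 0.36]
    - [[-0.003, 0.045, 0], 0.54]
    - [[-0.003, 0.045, -0.02], 0.655]
    - [[-0.003, 0.045, -0.05], 0.655]

```text
time: 11.62
tool_pos: [0.5247, -0.1164, -0.0009]
tool_rot: [-0.0, 0.717, 0.697, -0.0]
contact_force: [0.2, 0.1, 0.7]
gripper_width: 0.723
```

>>> play_rows:
  deltas:
    - [[0, 0, -0.02], 0]
    - [[0, 0, -0.02], 0]
    - [[0, 0, -0.02], 0]

```text
time: 12.0
tool_pos: [0.5245, -0.1166, -0.0203]
tool_rot: [-0.0, 0.717, 0.697, -0.0]
contact_force: [-0.1, 0.3, 0.6]
gripper_width: 0.724
```

```bash
python3 look.py 9
```

```text
S drive (array([521.2, -25.6]), array([120.4, 100.3]), 89.41, 1290, np.float64(0.0316))
[ 0.525  -0.1168 -0.0197] [0.    0.717 0.697 0.   ] 12.05 [0.  0.1 1.6]
```

View pics/s9.png

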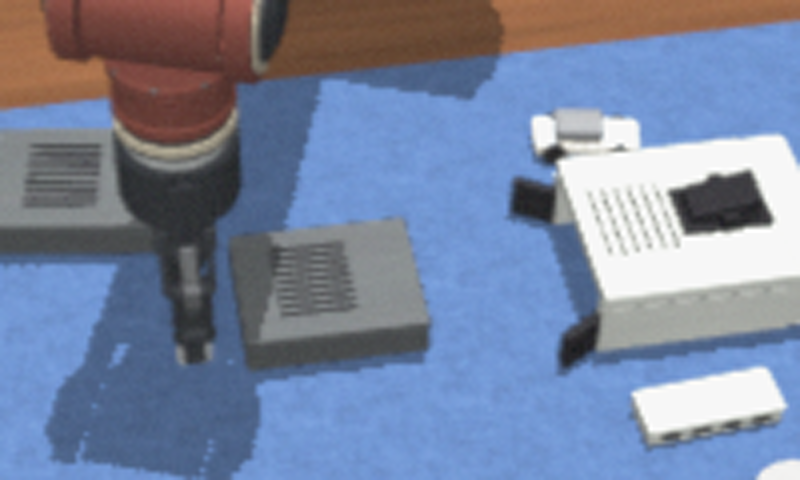

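>>> play_rows:
  deltas:
    - [[-0.006, 0, -0.003], 0.008]
    - [[-0.006, 0.012, -0.003], 0.008]
    - [[-0.006, 0.02, -0.003], 0.008]
    - [[-0.006, 0.028, -0.003], 0.008]
    - [[-0.006, 0.037, -0.003], 0.008]

```text
time: 12.68
tool_pos: [0.5185, -0.0795, -0.0234]
tool_rot: [0.0, 0.714, 0.7, -0.0]
contact_force: [0.1, -3.1, -0.2]
gripper_width: 0.727
```

>>> play_rows:
  deltas:
    - [[0, 0.01, 0], 0]
    - [[0, 0.02, 0], 0]
    - [[0, 0.03, 0], 0]
    - [[0, 0.04, 0], 0]
    - [[0, 0.05, 0], 0]

```text
time: 13.3
tool_pos: [0.5185, -0.0292, -0.0234]
tool_rot: [0.0, 0.714, 0.7, 0.0]
contact_force: [-0.0, -3.1, 1.3]
gripper_width: 0.725
```

```bash
python3 look.py 10
```

```text
S drive (array([522.4,  29.3]), array([141.8, 100.1]), 88.73, 1165, np.float64(0.0316))
[ 0.5183 -0.0279 -0.0235] [-0.     0.714  0.7    0.001] 13.35 [ 1.5 -0.2  0.8]
```

View pics/s10.png

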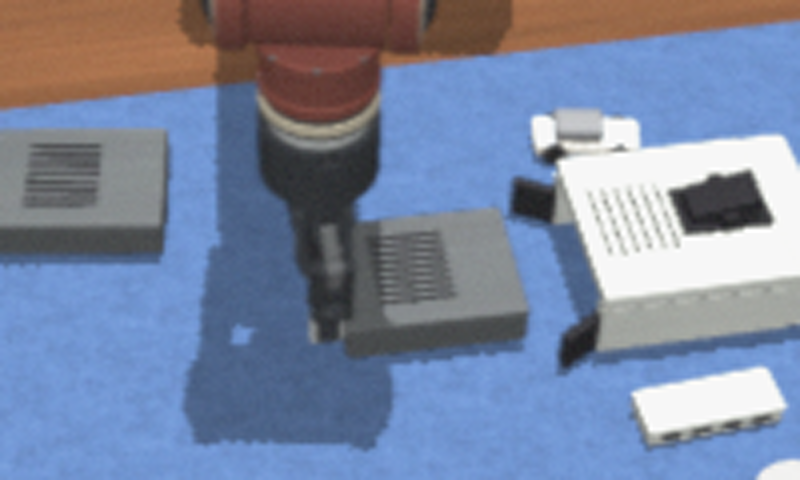

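Tracking well. Continuing into the cheeks with 2 mm of lateral trim.

>>> play_rows:
  deltas:
    - [[0, 0.009, 0], 0]
    - [[-0.001, 0.018, 0], 0]
    - [[-0.001, 0.027, 0], 0]
    - [[-0.001, 0.036, 0], 0]
    - [[-0.001, 0.045, 0], 0]

```text
time: 13.98
tool_pos: [0.5173, 0.0159, -0.0236]
tool_rot: [-0.0, 0.714, 0.7, -0.0]
contact_force: [0.2, -4.3, 1.4]
gripper_width: 0.722
```

```bash
python3 look.py 11
```

```text
S drive (array([531.6,  78.9]), array([142. , 154.3]), 9.94, 1219, np.float64(0.0315))
[ 0.5172  0.017  -0.0237] [-0.     0.714  0.7    0.   ] 14.025 [-0.1  0.5  1.7]
```

View pics/s11.png

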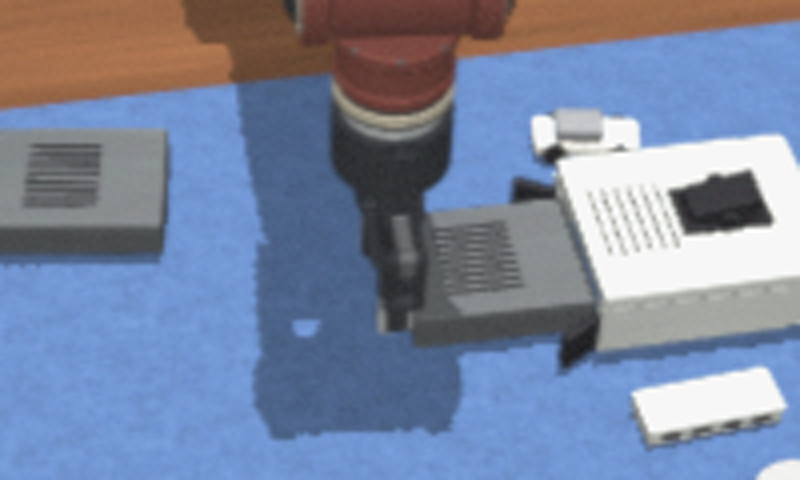

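>>> play_rows:
  deltas:
    - [[0, 0.009, 0], 0]
    - [[0, 0.018, 0], 0]
    - [[0.001, 0.027, 0], 0]
    - [[0.001, 0.036, 0], 0]
    - [[0.001, 0.043, 0], 0]

```text
time: 14.65
tool_pos: [0.5182, 0.059, -0.0237]
tool_rot: [-0.0, 0.714, 0.7, -0.0]
contact_force: [-0.4, -4.1, 1.8]
gripper_width: 0.723
```

>>> play_rows:
  deltas:
    - [[0, 0.003, 0], 0]
    - [[0, 0.006, 0], 0]
    - [[0, 0.009, 0], 0]
    - [[0, 0.011, 0], 0]
    - [[0, 0.013, 0], 0]

```text
time: 15.28
tool_pos: [0.5182, 0.0714, -0.0237]
tool_rot: [-0.0, 0.715, 0.7, -0.0]
contact_force: [0.1, -4.4, 0.8]
gripper_width: 0.729
```

```bash
python3 look.py 12
```

```text
S drive (array([527.6, 105.2]), array([140.9, 101. ]), 10.65, 615, np.float64(0.0315))
[ 0.5182  0.0716 -0.0237] [-0.     0.715  0.7    0.   ] 15.325 [ 0.3 -2.5  0.7]
```

View pics/s12.png

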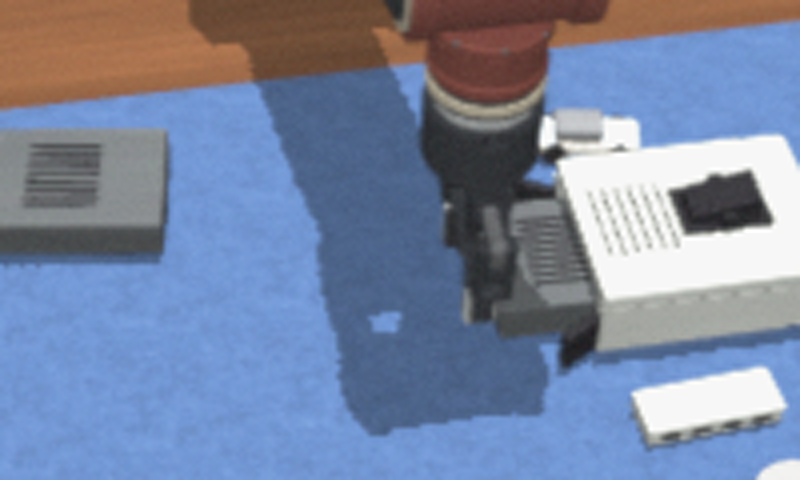

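The drive is well inside. Now feeling for the stop in 1 mm rows.

>>> play_rows:
  deltas:
    - [[0, 0.001, 0], 0]
    - [[0, 0.002, 0], 0]
    - [[0, 0.003, 0], 0]
    - [[0, 0.004, 0], 0]
    - [[0, 0.005, 0], 0]

```text
time: 15.95
tool_pos: [0.5182, 0.0764, -0.0237]
tool_rot: [-0.0, 0.714, 0.7, -0.0]
contact_force: [0.3, -3.2, 0.5]
gripper_width: 0.72
```

>>> play_rows:
  deltas:
    - [[0, 0.001, 0], 0]
    - [[0, 0.002, 0], 0]
    - [[0, 0.003, 0], 0]
    - [[0, 0.004, 0], 0]

```text
time: 16.45
tool_pos: [0.5182, 0.0804, -0.0237]
tool_rot: [-0.0, 0.714, 0.7, -0.0]
contact_force: [-0.4, -3.0, 0.6]
gripper_width: 0.725
```

>>> play_rows:
  deltas:
    - [[0, 0.001, 0], 0]
    - [[0, 0.002, 0], 0]
    - [[0, 0.003, 0], 0]

```text
time: 16.82
tool_pos: [0.5183, 0.0834, -0.0236]
tool_rot: [-0.0, 0.714, 0.7, -0.0]
contact_force: [-0.1, -2.9, -1.0]
gripper_width: 0.722
```

>>> play_rows:
  deltas:
    - [[0, 0.001, 0], 0]
    - [[0, 0.002, 0], 0]
    - [[0, 0.003, 0], 0]

```text
time: 17.2
tool_pos: [0.5183, 0.0864, -0.0237]
tool_rot: [-0.0, 0.714, 0.7, -0.0]
contact_force: [0.5, -2.7, -1.2]
gripper_width: 0.722
```

>>> play_rows:
  deltas:
    - [[0, 0.001, 0], 0]
    - [[0, 0.002, 0], 0]
    - [[0, 0.003, 0], 0]

```text
time: 17.58
tool_pos: [0.5183, 0.0894, -0.0236]
tool_rot: [0.0, 0.714, 0.7, -0.0]
contact_force: [0.8, -3.1, -1.4]
gripper_width: 0.722
```

>>> play_rows:
  deltas:
    - [[0, 0.001, 0], 0]
    - [[0, 0.002, 0], 0]

```text
time: 17.82
tool_pos: [0.5183, 0.0913, -0.0236]
tool_rot: [0.0, 0.714, 0.7, -0.0]
contact_force: [0.9, -2.7, -1.8]
gripper_width: 0.723
```

>>> play_rows:
  deltas:
    - [[0, 0.001, 0], 0]
    - [[0, 0.002, 0], 0]

```text
time: 18.08
tool_pos: [0.5183, 0.0934, -0.0237]
tool_rot: [-0.0, 0.714, 0.7, -0.0]
contact_force: [0.1, -3.4, -1.4]
gripper_width: 0.726
```

>>> play_rows:
  deltas:
    - [[0, 0.001, 0], 0]
    - [[0, 0.002, 0], 0]

```text
time: 18.32
tool_pos: [0.5183, 0.0954, -0.0236]
tool_rot: [-0.0, 0.714, 0.7, -0.0]
contact_force: [0.1, -2.8, -2.4]
gripper_width: 0.72
```

>>> play_rows:
  deltas:
    - [[0, 0.001, 0], 0]
    - [[0, 0.002, 0], 0]

```text
time: 18.58
tool_pos: [0.5183, 0.0974, -0.0236]
tool_rot: [-0.0, 0.714, 0.7, -0.0]
contact_force: [0.6, -2.7, -1.3]
gripper_width: 0.725
```

>>> play_rows:
  deltas:
    - [[0, 0.001, 0], 0]
    - [[0, 0.002, 0], 0]

```text
time: 18.82
tool_pos: [0.5184, 0.099, -0.0236]
tool_rot: [0.0, 0.714, 0.7, -0.0]
contact_force: [0.3, -6.3, -1.4]
gripper_width: 0.724
```

```bash
python3 look.py 13
```

```text
S drive (array([532. , 129.3]), array([124.8,  55.2]), 10.21, 275, np.float64(0.0307))
[ 0.5184  0.099  -0.0236] [ 0.     0.714  0.7   -0.   ] 18.875 [ 0.7 -5.5 -2.8]
```

View pics/s13.png

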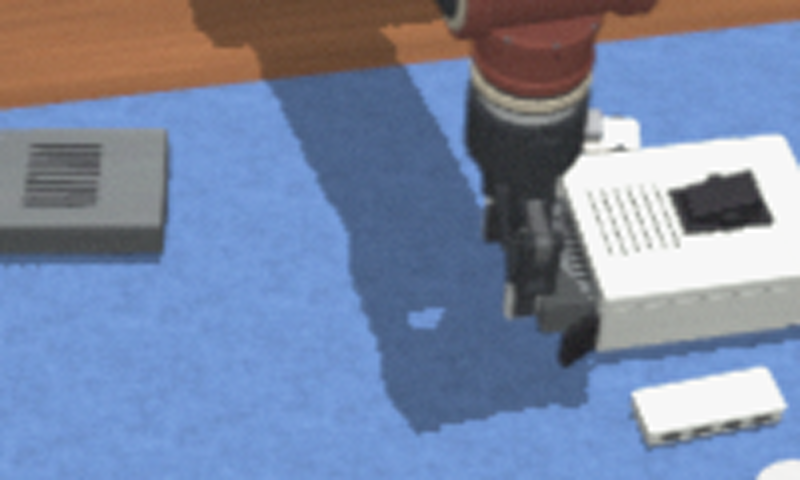

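Force is rising and the TCP lags the command. Pressing gently to confirm the hard stop.

>>> play_rows:
  deltas:
    - [[0, 0.001, 0], 0]
    - [[0, 0.001, 0], 0]

```text
time: 19.12
tool_pos: [0.5185, 0.099, -0.0236]
tool_rot: [0.001, 0.714, 0.7, -0.001]
contact_force: [0.3, -8.3, -1.6]
gripper_width: 0.724
```

>>> play_rows:
  deltas:
    - [[0, 0.001, 0], 0]
    - [[0, 0.001, 0], 0]

```text
time: 19.38
tool_pos: [0.5186, 0.099, -0.0235]
tool_rot: [0.002, 0.714, 0.7, -0.002]
contact_force: [0.3, -11.5, -1.5]
gripper_width: 0.728
```

>>> play_rows:
  deltas:
    - [[0, 0.001, 0], 0]
    - [[0, 0.003, 0], 0]
    - [[0, 0.003, 0], 0]

```text
time: 19.75
tool_pos: [0.5191, 0.099, -0.0233]
tool_rot: [0.004, 0.713, 0.701, -0.004]
contact_force: [1.1, -24.4, -1.0]
gripper_width: 0.72
```

A firm stop at y=0.099 with 24 N and no further movement: front about 88 mm past the mouth, so the drive is home. Backing straight off, then up and closing the gripper.

>>> play_rows:
  deltas:
    - [[0, -0.008, 0], 0]
    - [[0, -0.05, 0], 0]
    - [[0, -0.05, 0.05], 0]
    - [[0, -0.05, 0.11], 0]
    - [[0, -0.05, 0.13], 0]

```text
time: 20.38
tool_pos: [0.5214, 0.0551, 0.1119]
tool_rot: [0.002, 0.715, 0.7, 0.004]
contact_force: [-0.1, 0.1, -0.9]
gripper_width: 0.728
```

Run:
```python
from m import *
im,d=grab_frame("scene");cv2.imwrite("pics/s14.png",cv2.resize(im[190:280,330:450],None,fx=6,fy=6,interpolation=cv2.INTER_CUBIC))
vs,us=np.mgrid[215:285,355:395];P=world("scene",d,us.ravel(),vs.ravel())
ok=(abs(P[:,2]-.032)<.004)&(abs(P[:,0]-.52)<.03)&(P[:,1]>.06)&(P[:,1]<.16);print("drive top y",np.percentile(P[ok,1],[0,1,5,50,100]).round(4))
s=status.state();print(s["tool_pos"],s["time"],s["contact_force"])
vs,us=np.mgrid[215:245,390:430];P=world("scene",d,us.ravel(),vs.ravel());ok=(P[:,2]>.064)&(P[:,2]<.09)
Q=P[ok];print(Q.min(0),Q.max(0))
for y in np.arange(.21,.27,.006):
  k=abs(Q[:,1]-y)<.003;print(round(y,3),k.sum(),Q[k].mean(0).round(4) if k.any() else "")
```

```text
drive top y [0.1088 0.1091 0.1101 0.1277 0.1456]
[0.5221712  0.05511813 0.11326412] 20.425 [ 1.14926694 -0.15252125  1.37253552]
[0.50126234 0.21169989 0.06412201] [0.54644501 0.25982725 0.07670109]
0.21 4 [0.5288 0.2122 0.066 ]
0.216 15 [0.5255 0.216  0.0667]
0.222 21 [0.5224 0.2219 0.0669]
0.228 20 [0.5241 0.2276 0.068 ]
0.234 28 [0.5236 0.234  0.0678]
0.24 28 [0.5245 0.2397 0.0695]
0.246 23 [0.5244 0.2458 0.0705]
0.252 24 [0.5246 0.2518 0.0721]
0.258 20 [0.5257 0.2571 0.0727]
0.264 0 
0.27 0
```

View pics/s14.png

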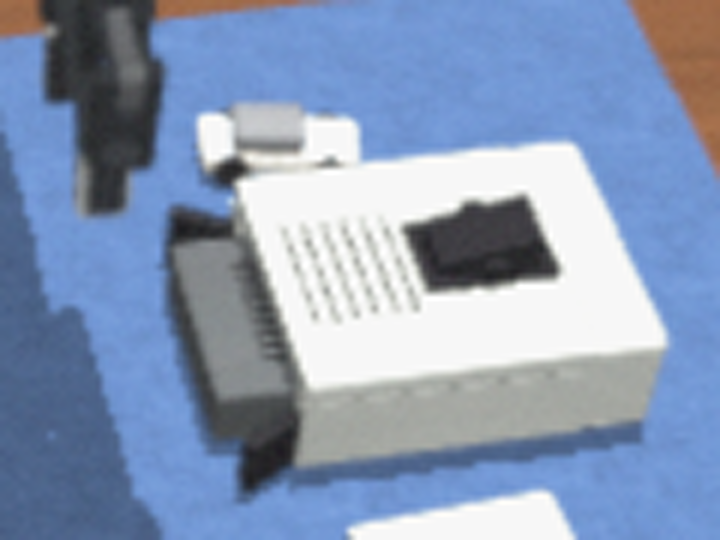

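The drive is seated in the mouth with about 32 mm outside. The rocker's far half is up, centred at x≈523 mm, end at y≈260 mm. Moving over it with a closed gripper.

>>> play_rows:
  deltas:
    - [[0, 0.04, 0], 0]
    - [[0, 0.09, 0], 0]
    - [[0, 0.14, 0], 0]
    - [[0, 0.18, 0], 0]
    - [[0, 0.202, 0], 0]
  grip: -1

```text
time: 21.05
tool_pos: [0.5175, 0.2585, 0.1056]
tool_rot: [-0.001, 0.714, 0.7, -0.0]
contact_force: [-0.0, -0.1, -0.3]
gripper_width: -0.002
```

>>> play_rows:
  deltas:
    - [[0, 0, -0.02], 0]
    - [[0, 0, -0.04], 0]
    - [[0, 0, -0.048], 0]
    - [[0, 0, -0.048], 0]

```text
time: 21.55
tool_pos: [0.5175, 0.2552, 0.0568]
tool_rot: [-0.001, 0.715, 0.699, -0.001]
contact_force: [0.1, 0.3, -0.5]
gripper_width: -0.006
```

Run:
```python
from m import *
im,d=grab_frame("scene");cv2.imwrite("pics/s15.png",cv2.resize(im[170:280,330:450],None,fx=5,fy=5,interpolation=cv2.INTER_CUBIC))
s=status.state();print(s["tool_pos"],s["tool_rot"],s["gripper_width"],s["time"],s["contact_force"])
```

```text
[0.51830424 0.25556808 0.05799551] [-1.51981668e-04  7.14887414e-01  6.99239491e-01 -3.09972777e-04] -0.002886257893163491 21.6 [-0.16234347  0.14705054  0.12070532]
```

View pics/s15.png

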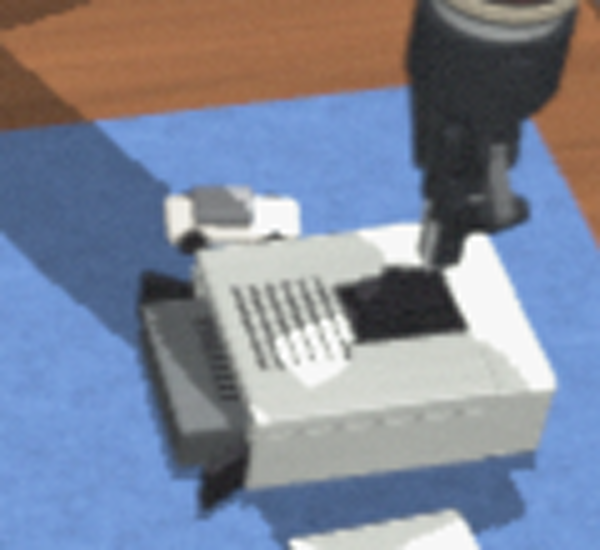

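Run:
```python
from m import *
o=np.array([330,170])
for P in([.518,.2555,.086],[.518,.2555,.1],[.522,.255,.073],[.5185,.2555,.058]): print(P,((pix("scene",P)-o)*5).round())
im,d=grab_frame("scene")
vs,us=np.mgrid[205:226,408:432];P=world("scene",d,us.ravel(),vs.ravel());ok=(P[:,2]>.078)&(P[:,2]<.14)&(P[:,1]<.3)
Q=P[ok]
for z in np.arange(.08,.14,.006):
  k=abs(Q[:,2]-z)<.003;print(round(z,3),k.sum(),*( (Q[k].min(0).round(3),Q[k].max(0).round(3)) if k.any() else ("",)))
```

```text
[0.518, 0.2555, 0.086] [[438. 255.]]
[0.518, 0.2555, 0.1] [[442. 236.]]
[0.522, 0.255, 0.073] [[435. 278.]]
[0.5185, 0.2555, 0.058] [[430. 293.]]
0.08 0 
0.086 10 [0.513 0.244 0.086] [0.528 0.266 0.089]
0.092 8 [0.511 0.243 0.091] [0.53  0.259 0.095]
0.098 14 [0.516 0.244 0.095] [0.533 0.26  0.101]
0.104 19 [0.512 0.242 0.101] [0.533 0.264 0.107]
0.11 17 [0.513 0.241 0.108] [0.534 0.259 0.113]
0.116 10 [0.514 0.243 0.114] [0.534 0.26  0.119]
0.122 6 [0.514 0.242 0.12 ] [0.527 0.248 0.124]
0.128 10 [0.503 0.24  0.127] [0.547 0.263 0.131]
0.134 23 [0.511 0.24  0.131] [0.552 0.259 0.137]
0.14 10 [0.511 0.241 0.138] [0.554 0.262 0.139]
```

Finger tip is over the paddle's far half at z≈0.086. Pressing down slowly.

>>> play_rows:
  deltas:
    - [[0, 0.002, -0.004], 0]
    - [[0, 0.002, -0.008], 0]
    - [[0, 0.002, -0.01], 0]
    - [[0, 0.002, -0.012], 0]

```text
time: 22.15
tool_pos: [0.5183, 0.2585, 0.0465]
tool_rot: [-0.0, 0.714, 0.7, 0.0]
contact_force: [-0.8, 0.6, 2.3]
gripper_width: -0.002
```

>>> play_rows:
  deltas:
    - [[0, 0, -0.0015], 0]
    - [[0, 0, -0.003], 0]

```text
time: 22.4
tool_pos: [0.5186, 0.2586, 0.0436]
tool_rot: [0.0, 0.714, 0.7, 0.0]
contact_force: [0.3, 1.5, 0.4]
gripper_width: -0.003
```

>>> play_rows:
  deltas:
    - [[0, 0, -0.0015], 0]
    - [[0, 0, -0.003], 0]

```text
time: 22.65
tool_pos: [0.5182, 0.2581, 0.0401]
tool_rot: [0.0, 0.714, 0.7, -0.0]
contact_force: [-0.1, 0.5, 0.3]
gripper_width: 0.002
```

>>> play_rows:
  deltas:
    - [[0, 0, -0.001], 0]
    - [[0, 0, -0.002], 0]

```text
time: 22.9
tool_pos: [0.5184, 0.2582, 0.0397]
tool_rot: [0.0, 0.714, 0.7, -0.0]
contact_force: [-4.9, -1.4, 12.8]
gripper_width: -0.002
```

>>> play_rows:
  deltas:
    - [[0, 0, 0.03], 0]
    - [[0, 0, 0.08], 0]
    - [[0, 0, 0.12], 0]
    - [[0, -0.03, 0.13], 0]
    - [[-0.05, -0.08, 0.13], 0]

```text
time: 23.52
tool_pos: [0.4759, 0.1836, 0.17]
tool_rot: [0.001, 0.714, 0.7, 0.001]
contact_force: [-0.8, -0.8, 0.9]
gripper_width: -0.002
```

>>> play_rows:
  deltas:
    - [[-0.02, -0.06, 0], 0]
    - [[-0.04, -0.11, 0], 0]
    - [[-0.06, -0.17, 0], 0]
    - [[-0.06, -0.23, 0], 0]
    - [[-0.06, -0.28, 0], 0]

```text
time: 24.15
tool_pos: [0.4135, -0.098, 0.1684]
tool_rot: [0.001, 0.715, 0.699, 0.0]
contact_force: [0.5, -0.4, -0.4]
gripper_width: 0.005
```

Run:
```python
from m import *
im,d=grab_frame("scene");cv2.imwrite("pics/s16.png",cv2.resize(im[170:280,330:450],None,fx=5,fy=5,interpolation=cv2.INTER_CUBIC))
cv2.imwrite("pics/s16f.png",im)
vs,us=np.mgrid[215:245,390:430];P=world("scene",d,us.ravel(),vs.ravel());ok=(P[:,2]>.058)&(P[:,2]<.09);Q=P[ok]
for y in np.arange(.21,.27,.006):
  k=abs(Q[:,1]-y)<.003;print(round(y,3),k.sum(),Q[k].mean(0).round(4) if k.any() else "")
vs,us=np.mgrid[215:285,355:395];P=world("scene",d,us.ravel(),vs.ravel())
ok=(abs(P[:,2]-.032)<.004)&(abs(P[:,0]-.52)<.03)&(P[:,1]>.06)&(P[:,1]<.16);print("drive top y",np.percentile(P[ok,1],[0,1,5,50,100]).round(4))
s=status.state();print(s["tool_pos"],s["time"],s["contact_force"])
im,d=grab_frame("top");cv2.imwrite("pics/t16.png",im)
for n,b in dict(mouse=(265,150,315,185),car=(205,280,245,305)).items(): print(n,rect("top",d,b,.012,.045))
```

```text
0.21 12 [0.5229 0.21   0.0604]
0.216 37 [0.5261 0.2156 0.0689]
0.222 25 [0.5275 0.2219 0.0697]
0.228 28 [0.5278 0.2281 0.0688]
0.234 31 [0.5293 0.2341 0.0677]
0.24 28 [0.5266 0.24   0.0675]
0.246 23 [0.5266 0.2463 0.0666]
0.252 22 [0.5267 0.2526 0.065 ]
0.258 19 [0.5266 0.2579 0.0643]
0.264 7 [0.5199 0.2649 0.0593]
0.27 0 
drive top y [0.1073 0.1079 0.1098 0.1267 0.1457]
[ 0.4133915  -0.1027381   0.16849962] 24.2 [-1.00586759 -3.08372342  0.26001048]
mouse (array([716.5,  14.9]), array([95. , 57.5]), 81.9, 775, np.float64(0.0301))
car (array([399.1, 183.9]), array([74.2, 34.1]), 79.16, 368, np.float64(0.0197))
```

View pics/s16.png

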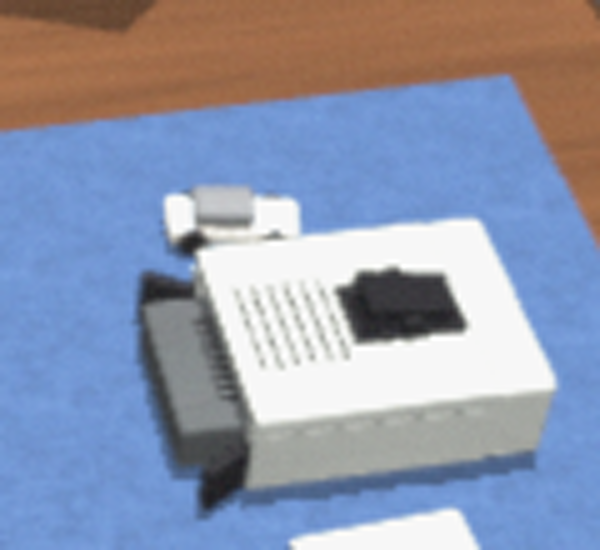

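View pics/t16.png

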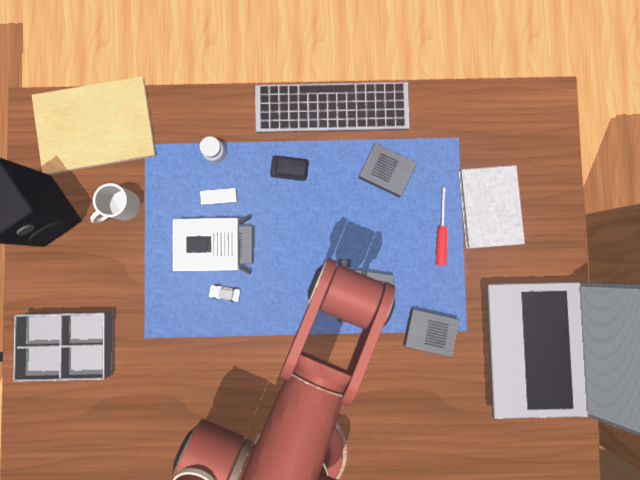

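The rocker has flipped: far half now 64 mm, near half 70 mm, the reverse of before. The drive stayed put and the mouse and car are where they were. Handing in.

```bash
python3 -c "
from plant import ticket,status
print(ticket.job_done(),status.state()['time'])"
```

```text
the job is handed in; nothing more can be done
the job is handed in; nothing more can be done
```

The drive is home in the dock and the rocker is on. I handed the job in with the clock at about 24 s of the allowed 67.

- **Drive:** I took the look-alike farthest to the robot's left, straightened it with a back push and a side push, and slid it in. It stopped dead about 88 mm past the mouth. I pressed to 24 N against the stop, well under the 70 N ramming limit, and it did not move further. About 32 mm stays outside.
- **Rocker:** I pressed the far half down with a peak reading of about 13 N. By depth the far half dropped from 73 to 64 mm and the near half rose from 66 to 70 mm, so it is on.
- **Other things:** Mouse and car measured unmoved to within 0.5 mm. The hub, jar, mug, book, screwdriver and the other two visible drives look untouched in the last picture. The neighbouring drive was hidden under the arm by then, but was in place in the later close-ups.

**Checks that disagreed:**
- The closed fingertips stood about 28 mm higher than the reported tool height. My first push therefore passed over the drive without touching it, and I corrected for this from the camera.
- The drive's rear edge read about 1 mm farther out in the last picture. That is within depth noise and inside the 4 mm home margin.

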